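# Give the mug its shelf place and press its label clip home

## Robot

A 6-joint arm with a two-finger parallel gripper is mounted at the origin on the work surface. World frame = base frame: x ahead of the robot, y to its left, z up, the work surface at z = 0. Lengths are in mm, angles in rad, forces in N, time in s.
With the tool pointing down it reaches from about 425 to 950 mm from the base axis. Payload 3.5 kg.
Tool frame: the origin (TCP) lies midway between the tips of the shut fingers; the grasp point (between the pads) lies 19 mm behind it; z points along the fingers, y is the line along which they close (so a half turn about z gives the same grasp; the last joint's range is limited). The gripper opens to 85 mm and grips with 20 to 120 N. Pads are 22 mm wide; open, the fingers measure 114 mm over their backs; the gripper's body (76 mm by 85 mm) begins 54 mm behind the grasp point. The pads swing forward as they close: fully open they stand 13 mm farther back than shut.
Start: joints at [0.96, 0.286, 1.577, -0, 1.279, -0.15], TCP at [300.112, 604.598, 195.625] pointing down, gripper open.
Joint ranges: [-2.77, 2.77], [-0.9, 2.22], [0.21, 2.48], [-1.53, 4.67], [0.24, 2.81], [-2.84, 2.84]. Speed limits (rad/s): [2.79, 2.79, 3.14, 3.14, 3.14, 3.14].

## Interface

Orientations are given as a unit quaternion [w, x, y, z].
In Python, from rig import movep, move_linear, goto_joints, command_gripper, hold, inverse_kinematics, snapshot, IKError, hand_in, current_t, current_joint_pos, current_qvel, current_effort, current_tool_pos, current_eef_rot, current_force, current_moment, current_finger_gap, current_grip_force gives the robot as it stands. The module is installed in compiled form; this text tells all that it offers. Calls block until the motion is done:
- movep(position, orientation): joint-space move of the TCP to a pose.
- move_linear(position, v=150, orientation=None, f_stop=None): straight line of the TCP; orientation=None keeps the orientation; v is the mean speed in mm/s. With f_stop (N) it stops when the force on the tool has changed by that much, and returns True; else False.
- goto_joints(angles): joint-space move.
- command_gripper(opening): finger opening in mm; the grip force is fixed at half the most; returns when the fingers have stopped.
- hold(seconds).
- inverse_kinematics(position, orientation): joint angles nearest the present ones, or None.
- snapshot(name): name is "scene" or "top"; returns a dict with "pixels" (384x512x3 uint8, red, green, blue), "fovy" (degrees; the focal length in pixels is half the picture's height over the tangent of half this angle, whatever the lens; pixels are square), "cx", "cy" (the principal point, pixels), "position" and "orientation" of the camera in the world. Camera axes: x right, y down, z forward; pixel columns grow to the right and rows downward; lengths in mm; the calibration is good to about 2 mm. A picture is of the moment at which its call begins. There is no depth.
A pose or a line that the arm cannot do raises IKError and nothing moves.
- hand_in(): hands the job in; it is judged then, once.
Readings, each from a call of its own:
- current_t(): time.
- current_joint_pos(): joint angles.
- current_qvel(): joint speeds.
- current_effort(): joint torques, N m.
- current_tool_pos(): TCP position.
- current_eef_rot(): TCP orientation.
- current_force(): force on the tool from outside, world axes, zero at the start.
- current_moment(): the same for the moment, N m.
- current_finger_gap(): finger opening in mm.
- current_grip_force(): force on a finger pad.
Only numpy, scipy, OpenCV 4.12 (cv2) and the standard library are available. Lean on these libraries where they do the work, as an engineer would, in place of code of your own. Each camera call takes 0.05 s, during which the arm holds its last target. There are 200 camera calls.

## Task

Stand the enamel mug upright in the empty middle of the low grey steel shelf, a few centimetres back from the raised front lip, and let go of it. Then take the clip-on label holder off the rim of the peg tray and push its forked foot down over the lip, straight in front of the mug and with the card facing out to the robot, until it is fully home. It has a sticky pad that must take, so finish with the holder still in the gripper, pressed firmly down; leave everything else where it stands.

Things in the scene. Friction and masses are not known exactly. Their poses are not given: they have to be found in the camera images.
- mug: White enamelled mug with a dark rim, 0.12 to 0.21 kg: 80 mm across, 75 mm tall, 3 mm wall, one loop handle on its -x side that is a 10 mm thick round bar. Origin: centre of the underside; z up. It starts upright on the tiles, on the left or the right, its handle turned roughly towards the robot.
- mug_handle (a point): Middle of the top bar of the handle loop, 55 mm from the mug's axis, 60 mm above its foot. The bar is 10 mm thick, runs level from the mug wall (40 mm from the axis) out to 63 mm, then bends down; the loop reaches 74 mm. It can be pinched from above across the mug's y, with free space either side. Axes as the mug's.
- holder: White clip-on label holder, 30 g, 60 mm wide (y), 66 mm tall. Card frame 9 mm thick (x) from 24 to 66 mm above the origin, pinched across x from above; buff card on its -x face. Below it two legs either side of a slot 7 mm wide, 18 mm deep, running along y; mouth flared to 13 mm, foot 18 mm over all. Origin: centre of the foot's underside; z up. Starts upright astride the tray's +y wall.
- holder_seat (a point): Centre of the roof of the holder's slot, 18 mm above the holder's origin: this comes to lie on the top of the lip when the holder is fully home. Axes as the holder's.
- shelf: Low fixed grey steel shelf (riser) on the tiles: 240 mm deep (x), 500 mm long (y), its board's top 100 mm above the tiles; front edge, with the lip, on its -x side towards the robot. Origin: centre of its underside.
- lip (a point): Middle of the top edge of the rigid upright front lip: 4 mm thick (x), along the whole 500 mm length (y), 22 mm above the shelf board (top 122 mm above the tiles). +x points from the lip over the shelf to its back, y along the lip, z up. The board runs from 2 to 238 mm in x behind it. The empty middle is about 80 mm either way along y.
- jar: Glass jar with a steel cap, 68 mm across, 105 mm tall, standing on one half of the shelf; leave it there. Origin: centre of its underside.
- plates: Two nested melamine plates, 150 mm across, 24 mm high together, lying on the other half of the shelf; leave them there. Origin: centre of the underside.
- tray: Fixed grey open tray with wooden clothes pegs, 120 (x) by 110 (y) mm, 50 mm high, walls 4 mm, on the tiles on the side away from the mug. The label holder sits on the rim of its +y wall, card outwards. Origin: centre of the underside.
- cooker_lid: Stainless pressure cooker lid, 220 mm across with a black handle and valve knob, 77 mm high over the knob, lying on the tiles; leave it. Origin: centre of the underside.
- bowl: Terracotta bowl, 130 mm across, 55 mm tall, on the tiles; leave it. Origin: centre of the underside.
There are look-alikes about, which are no part of the job. There is more than one size of the holder; the job needs the smaller.

How it is judged:
By the outcome, as a careful person would: the job done as asked, in the order asked, and still so for the second after the job is handed in, while the arm keeps its last pose, push and grip.
It also fails if it takes over 58 s, if anything falls off the work surface, if the arm or the gripper's body presses on something with over 40 N, if the wrist force passes 120 N, or if a joint passes its speed limit or range.

## Working session

There is one attempt and no reset: what is moved stays moved. The work goes in short steps, each a Python script; the robot and the scene stay as the last script left them, time stands still between calls to the robot, and variables do not carry over. Pictures are saved under pics/ and viewed, at most 10 in all, crops included, and the job is handed in when it is done.

```bash
mkdir -p pics
cat > h.py <<'E'
import numpy as np, cv2
from rig import *
from scipy.spatial.transform import Rotation as R
def snap(name,fn):
    s=snapshot(name); cv2.imwrite('pics/'+fn+'.png',cv2.cvtColor(s['pixels'],cv2.COLOR_RGB2BGR)); np.save('pics/'+fn+'.npy',s,allow_pickle=True); return s
def cam(s):
    q=s['orientation']; return np.array(s['position'],float),R.from_quat([q[1],q[2],q[3],q[0]]).as_matrix(),192/np.tan(np.radians(s['fovy'])/2)
def onz(s,u,v,z):
    p,M,f=cam(s); d=M@np.array([(u-s['cx'])/f,(v-s['cy'])/f,1]); return p+d*(z-p[2])/d[2]
def proj(s,P):
    p,M,f=cam(s); c=M.T@(np.array(P)-p); return c[0]/c[2]*f+s['cx'],c[1]/c[2]*f+s['cy']
def load(fn): return np.load('pics/'+fn+'.npy',allow_pickle=True).item()
def down(yaw):  # tool z down; tool y (closing) axis at angle yaw+90 from world x
    q=(R.from_euler('z',yaw)*R.from_euler('x',np.pi)).as_quat(); return [q[3],q[0],q[1],q[2]]
E
python3 - <<'E'
from h import *
for n in('scene','top'):
    s=snap(n,n+'0'); print(n,{k:v for k,v in s.items() if k!='pixels'})
print(current_eef_rot(),current_t(),current_finger_gap())
a=cv2.imread('pics/scene0.png');b=cv2.imread('pics/top0.png')
for n,i in(('s',a),('t',b)): cv2.imwrite(f'pics/{n}0.png',cv2.resize(i,(800,600),interpolation=cv2.INTER_CUBIC))
E
```

```text
scene {'fovy': 47.15356729323731, 'cx': 252.19945652314374, 'cy': 190.70939334981833, 'position': array([1381.02799983, -646.76923999,  931.2233118 ]), 'orientation': array([-0.39417756,  0.80867559,  0.3962432 , -0.18346436])}
top {'fovy': 57.22181547004022, 'cx': 254.17216766967212, 'cy': 193.2961635000894, 'position': array([ 390.69896889,   36.35530147, 1311.50285351]), 'orientation': array([-0.03786448,  0.71132904, -0.69942033,  0.05821064])}
[-4.00852951e-04  2.28335828e-01  9.73581824e-01 -1.01082776e-03] 0.1 85.65731038574654
```

View pics/s0.png

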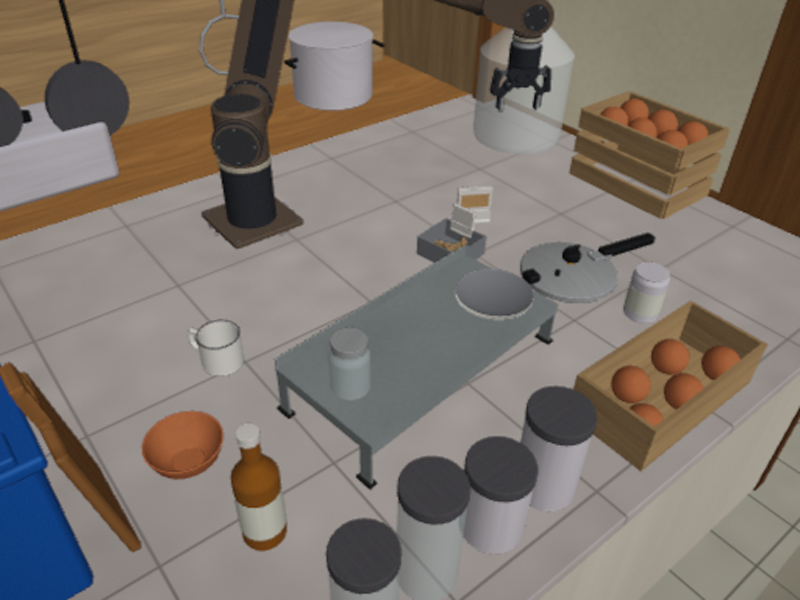

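View pics/t0.png

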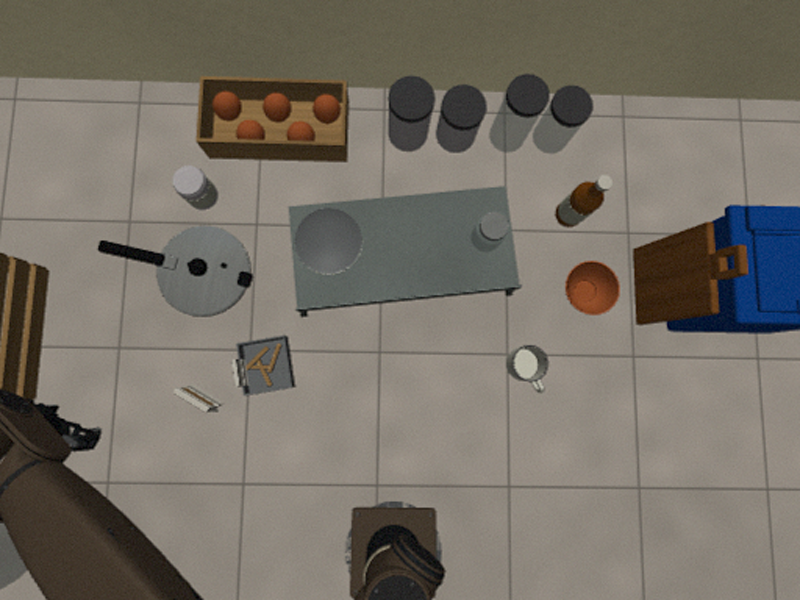

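The scene view shows the robot at the far side, the mug at the left (scene 218,347) and the holder on the tray (463,218). The larger look-alike stands behind it (475,204). In the top view +x is up and +y is left. The mug is at (528,362) with its handle at (540,387), the tray holder is at (239,373), and the lip runs from about (297,310) to (520,290). All of these are 800-px coordinates.

Run:
```python
from h import *
t=cv2.cvtColor(load('top0')['pixels'],cv2.COLOR_RGB2BGR); s=cv2.cvtColor(load('scene0')['pixels'],cv2.COLOR_RGB2BGR)
C=[(t,315,210),(t,140,210),(s,110,195),(s,262,110),(t,180,165),(t,300,150)]
o=[cv2.resize(i[v:v+48,u:u+50] if k else i[v:v+48,u:u+50],(266,255),interpolation=cv2.INTER_NEAREST) for k,(i,u,v) in enumerate(C)]
cv2.imwrite('pics/crops.png',np.vstack([np.hstack(o[:3]),np.hstack(o[3:])]))
```

```text
(no output)
```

View pics/crops.png

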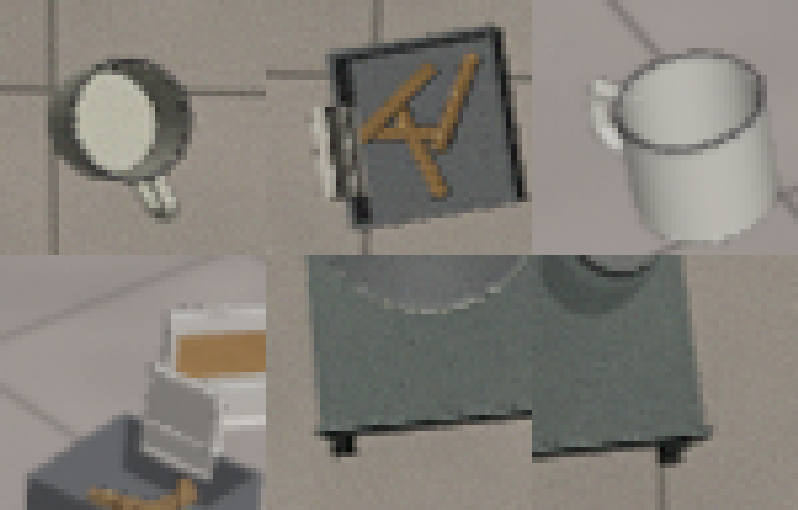

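The crops show the mug's rim centre at about top (339.3,232.6) and scene (140.1,214.2), with the outer end of the handle at top (347,249) and scene (123,211.5). The lip's ends are at top (190.2,198.3) and (333.5,183.3), and the tray holder is 60 mm wide, so it is the small one. I'll turn these pixels into points.

Run:
```python
from h import *
np.set_printoptions(precision=1,suppress=True)
t=load('top0');s=load('scene0')
def tri(a,b):
    A=np.zeros((3,3));v=np.zeros(3);L=[]
    for S,(x,y) in((t,a),(s,b)):
        p,M,f=cam(S);d=M@np.array([(x-S['cx'])/f,(y-S['cy'])/f,1]);d/=np.linalg.norm(d)
        Q=np.eye(3)-np.outer(d,d);A+=Q;v+=Q@p
    return np.linalg.solve(A,v)
k=5.32
print('rim tri',tri((339.3,232.6),(140.1,214.2)),'top',onz(t,339.3,232.6,75),'scene',onz(s,140.1,214.2,75))
print('handle top',onz(t,347,249.2,60),'scene',onz(s,122.8,211.5,62))
L=onz(t,190.2,198.3,122);Rr=onz(t,333.5,183.3,122);print('lip',L,Rr,np.linalg.norm(L-Rr),(L+Rr)/2,np.degrees(np.arctan2(*(L-Rr)[[0,1]])))
# scene view of lip ends & others (800 scale /1.5625)
for P in(L,Rr): print('lip in scene800',np.array(proj(s,P))*1.5625)
# holder top edge: top crop frame (326,108)-(336,198); scene crop corners
tp=[(140+(x-266)/k,210+y/k) for x,y in((320,108),(330,198))]
print('holder@95',[onz(t,*p,98) for p in tp])
sc=[(262+x/k,110+(y-255)/k) for x,y in((150,362),(222,395),(212,478),(142,448))]
print('holder scene@98',[onz(s,*p,98) for p in sc[:2]])
tr=[(140+(x-266)/k,210+y/k) for x,y in((330,55),(497,28),(525,200),(355,228))]
print('tray@50',[onz(t,*p,50) for p in tr])
print('jar',onz(t,492/1.5625,226/1.5625,205),'plates',onz(t,328/1.5625,241/1.5625,124))
```

```text
rim tri [ 427.4 -298.6   72.5] top [ 426.3 -299.8   75. ] scene [ 431.8 -298.    75. ]
handle top [ 368.7 -330.3   60. ] scene [ 375.5 -328.    62. ]
lip [532.6 219.7 122. ] [ 593.8 -269.9  122. ] 493.4578809447605 [563.2 -25.1 122. ] -7.122287890364836
lip in scene800 [462.1 244.5]
lip in scene800 [274.2 357.7]
holder@95 [array([423.3, 354.7,  98. ]), array([366.6, 345.3,  98. ])]
holder scene@98 [array([367. , 347.2,  98. ]), array([428.9, 357.2,  98. ])]
tray@50 [array([459.9, 362.6,  50. ]), array([479.8, 252.5,  50. ]), array([366.1, 229.3,  50. ]), array([346.3, 340.1,  50. ])]
jar [ 705.8 -189.6  205. ] plates [686.4 157.8 124. ]
```

```bash
cat >> h.py <<'E'
mug=np.array([428,-299.]); myaw=np.radians(28)
lip=np.array([563,-25.]); sy=np.radians(7.1); ex=np.array([np.cos(sy),np.sin(sy)]); ey=np.array([-ex[1],ex[0]])
hold_c=np.array([397,350.5]); hy=np.radians(10.5)
u=lambda a:np.array([np.cos(a),np.sin(a)])
mt=lip+75*ex
E
python3 - <<'E'
from h import *
np.set_printoptions(precision=2,suppress=True)
g=mug-54*u(myaw)
for k in(0,np.pi): print('grasp',inverse_kinematics([*g,41],down(myaw+k)))
for n,a in(('+y',sy-np.pi/2),('-y',sy+np.pi/2)):
    for k in(0,np.pi): print(n,inverse_kinematics([*(mt-54*u(a)),142],down(a+k)))
# holder: closing across world ~y at tray: tool y along y -> yaw hy ; at lip closing along ex: yaw sy+90
for k in(0,np.pi):
    print('hold',inverse_kinematics([*hold_c,68],down(hy+k)),'seat',inverse_kinematics([*lip,140],down(sy+np.pi/2+hy*0+k)))
E
```

```text
grasp [-0.91  0.09  2.11 -0.    0.94  0.17]
grasp None
+y None
+y [-0.1   0.24  1.73  0.    1.17 -0.22]
-y [-0.26  0.27  1.69  0.    1.17 -0.39]
-y [-0.26  0.27  1.69 -0.    1.17  2.75]
hold [ 0.53  0.11  2.03 -0.    1.    1.92] seat [-0.22  0.1   1.9   0.    1.14 -0.35]
hold [ 0.53  0.11  2.03  0.    1.   -1.22] seat [-0.22  0.1   1.9  -0.    1.14  2.79]
```

Run:
```python
from h import *
np.set_printoptions(precision=1,suppress=True)
g=mug-54*u(myaw)
p=current_tool_pos(); move_linear([p[0],p[1],300],v=250)
movep([*g,200],down(myaw))
print(move_linear([*g,41],v=150,f_stop=8),current_tool_pos(),current_force())
command_gripper(5); print(current_finger_gap(),current_grip_force())
print(move_linear([*g,60],v=60),current_force())
snap('scene','s1');snap('top','t1')
a=cv2.imread('pics/s1.png')[150:270,80:240]; b=cv2.imread('pics/t1.png')[170:290,270:430]
cv2.imwrite('pics/c1.png',np.hstack([cv2.resize(a,(400,300)),cv2.resize(b,(400,300))])); print(current_t())
```

```text
False [ 380.9 -325.1   42. ] [-0.1 -0.3  0.4]
4.641890976147686 0.0
False [-0.1  1.  -1. ]
6.45
```

View pics/c1.png

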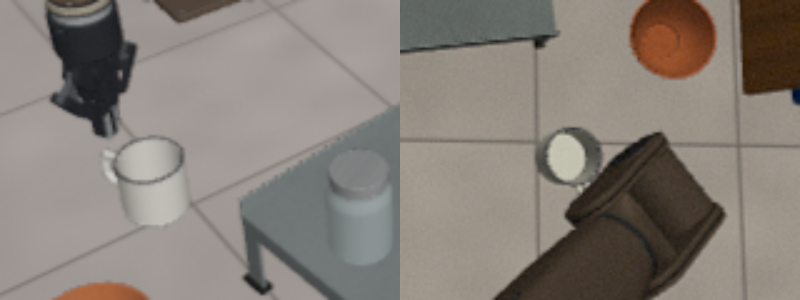

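The gripper closed on nothing. In the crop the tip is at scene native (122,203), and the handle is just below it at (122,216). I'll check the projection and handle geometry.

Run:
```python
from h import *
s=load('s1');t=load('t1');s0=load('scene0');t0=load('top0')
print('tcp now',current_tool_pos(), proj(s,current_tool_pos()),'at 42',proj(s,[380.9,-325,42]))
for yaw in(15,28,35):
  h=lambda d,z:[*(mug-d*u(np.radians(yaw))),z]
  print(yaw,[np.round(proj(s,h(d,60)),1) for d in(40,55,74)],[np.round(proj(t,h(d,60)),1) for d in(40,55,74)])
o=[]
for S,a,b in((s0,112,200),(s,112,195),(t0,328,220)):
    o.append(cv2.resize(cv2.cvtColor(S['pixels'],cv2.COLOR_RGB2BGR)[b:b+40,a:a+35],(266,304),interpolation=cv2.INTER_NEAREST))
cv2.imwrite('pics/c2.png',np.hstack(o))
```

```text
tcp now [ 380.2324743  -324.24223997   59.95491694] (np.float64(124.78094132259199), np.float64(212.3630529975223)) at 42 (np.float64(125.62881825736127), np.float64(217.08105957260517))
15 [array([130.8, 212. ]), array([127.4, 209.9]), array([123.2, 207.4])] [array([341. , 243.2]), array([342.2, 247.4]), array([343.7, 252.6])]
28 [array([128.7, 213.7]), array([124.5, 212.3]), array([119.2, 210.5])] [array([343.4, 242.3]), array([345.4, 246.1]), array([348. , 250.9])]
35 [array([127.7, 214.7]), array([123.2, 213.7]), array([117.5, 212.4])] [array([344.5, 241.6]), array([347. , 245.1]), array([350.1, 249.6])]
```

View pics/c2.png

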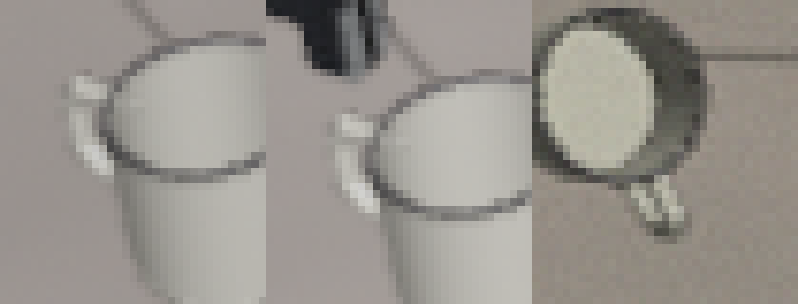

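In the second crop the visible fingertip is at native (121,205), but the TCP projects to (124.8,212.4). I'll check this against the start picture and a fresh one.

Run:
```python
from h import *
s0=load('scene0')
print('start TCP proj',proj(s0,[300.1,604.6,195.6]),proj(s0,[300.1,604.6,208.6]))
s=snap('scene','s2'); p=current_tool_pos(); print(p,current_joint_pos(),current_eef_rot(),current_finger_gap())
print(proj(s,p), [np.round(proj(s,p+np.array(d)),1) for d in((10,0,0),(0,10,0),(0,0,10))])
o=[]
for S,a,b in((s0,300,30),(s,95,170)):
    o.append(cv2.resize(cv2.cvtColor(S['pixels'],cv2.COLOR_RGB2BGR)[b:b+60,a:a+60],(390,390),interpolation=cv2.INTER_NEAREST))
cv2.imwrite('pics/c3.png',np.hstack(o))
```

```text
start TCP proj (np.float64(329.1023357998748), np.float64(81.46392370322053)) (np.float64(329.51500391833054), np.float64(78.35362128354275))
[ 380.14855123 -324.15330493   59.78275658] [-9.09418171e-01  6.02827575e-02  2.10499799e+00 -1.55733205e-05
  9.76796856e-01  1.72725685e-01] [-2.19080045e-04  9.70299447e-01  2.41906849e-01 -1.04118146e-04] 5.163551326654887
(np.float64(124.80569696904513), np.float64(212.37978355944955)) [array([126.3, 214.2]), array([127.9, 211. ]), array([124.3, 209.8])]
```

View pics/c3.png

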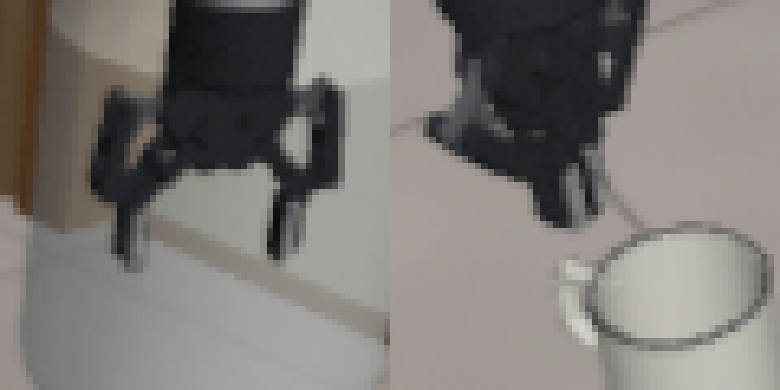

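Both pictures show the tips about 28 mm (7–8 px) above the reported TCP, so the tool length looks wrong. I'll touch a bare tile gently to measure it.

Run:
```python
from h import *
p=current_tool_pos(); q=down(myaw)
move_linear([p[0],p[1],110],v=200)
move_linear([350,-400,60],v=200,orientation=q)
s=snap('scene','s3');t=snap('top','t3');print('proj',proj(s,current_tool_pos()))
print(move_linear([350,-400,20],v=80,f_stop=6),current_tool_pos(),current_force())
print(move_linear([350,-400,-40],v=25,f_stop=6),current_tool_pos(),current_force(),current_t())
```

```text
proj (np.float64(96.5032450165404), np.float64(217.1614276842155))
False [ 349.93482348 -399.91831372   19.65099331] [ 0.71270252 -0.08623713 -0.24319962]
True [ 349.99157134 -399.99787318  -35.44236778] [0.79559747 0.59072052 3.3202947 ] 10.2417
```

Run:
```python
from h import *
s=snap('scene','s4');p=current_tool_pos()
print('scene exp at contact',proj(s,[p[0],p[1],0]))
o=[]
i=cv2.cvtColor(s['pixels'],cv2.COLOR_RGB2BGR);a,b=75,205;o.append(cv2.resize(i[b:b+40,a:a+40],(400,400),interpolation=cv2.INTER_NEAREST))
t=load('t3');print('top exp TCP z93',proj(t,[350,-400,93]))
i=cv2.cvtColor(load('s3')['pixels'],cv2.COLOR_RGB2BGR);a,b=75,190;print('s3 exp',proj(s,[350,-400,94]));o.append(cv2.resize(i[b:b+40,a:a+40],(400,400),interpolation=cv2.INTER_NEAREST))
cv2.imwrite('pics/c4.png',np.hstack(o))
```

```text
scene exp at contact (np.float64(100.33171193216381), np.float64(232.05551950803525))
top exp TCP z93 (np.float64(369.9721830983623), np.float64(255.19691843136047))
s3 exp (np.float64(93.85749625716582), np.float64(208.46301592987606))
```

View pics/c4.png

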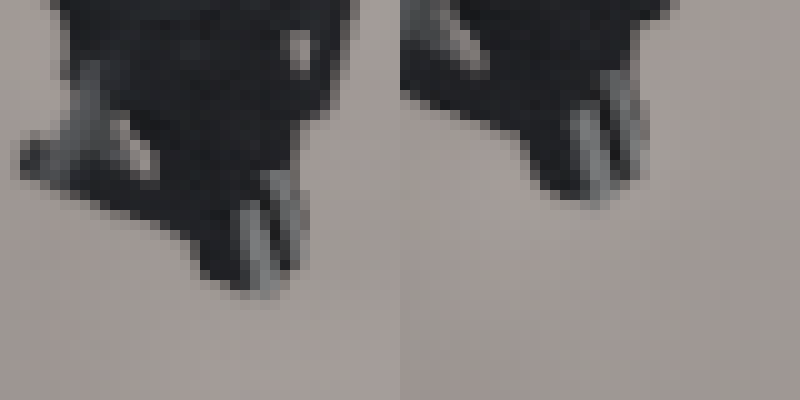

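The lateral position agrees within about 3 mm, and only the tool length is off, by about 34 mm. I'll correct z by -34 and grasp again.

```bash
echo 'DZ=-34' >> h.py
python3 - <<'E'
from h import *
np.set_printoptions(precision=1,suppress=True)
g=mug-54*u(myaw);q=down(myaw)
move_linear([350,-400,90],v=250); command_gripper(60)
move_linear([*g,90],v=200)
print(move_linear([*g,41+DZ],v=80,f_stop=8),current_tool_pos(),current_force())
command_gripper(0); print(current_finger_gap(),current_grip_force(),current_force())
print(move_linear([*g,41+DZ+60],v=80),current_force(),current_finger_gap(),current_t())
snap('scene','s5');snap('top','t5')
a=cv2.imread('pics/s5.png')[140:260,80:240]; b=cv2.imread('pics/t5.png')[170:290,270:430]
cv2.imwrite('pics/c5.png',np.hstack([cv2.resize(a,(400,300)),cv2.resize(b,(400,300))]))
E
```

```text
False [ 380.7 -324.9    7.6] [ 0.2  0.9 -0.8]
7.74841748522089 58.4583355486393 [0.6 0.9 1.5]
False [-0.2 -0.2 -2.6] 8.034993661003956 14.6833
```

View pics/c5.png

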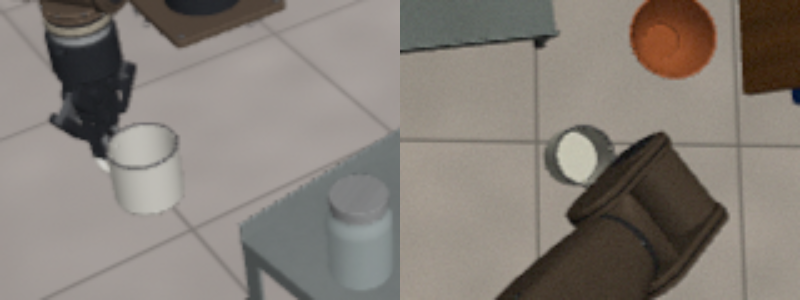

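The mug is held by its handle and hangs upright; its rim centre is at about native scene (137.6,199.2). I'll check its offset and then place it.

Run:
```python
from h import *
np.set_printoptions(precision=1,suppress=True)
print('rim',onz(load('s5'),137.6,199.2,135),onz(load('t5'),342.8,232,135))
a=sy+np.pi/2; q=down(a); gt=mt-54*u(a); p=current_tool_pos()
move_linear([p[0],p[1],172],v=200)
move_linear([*gt,172],v=150,orientation=q)
print(current_tool_pos(),current_finger_gap(),current_t())
move_linear([*gt,118],v=120)
print(move_linear([*gt,97],v=25,f_stop=4),current_tool_pos(),current_force(),current_t())
snap('scene','s6');snap('top','t6')
a=cv2.imread('pics/s6.png')[150:300,170:370]; b=cv2.imread('pics/t6.png')[110:260,180:380]
cv2.imwrite('pics/c6.png',np.hstack([cv2.resize(a,(400,300)),cv2.resize(b,(400,300))]))
```

```text
rim [ 436.3 -298.7  135. ] [ 426.8 -295.3  135. ]
[643.9 -69.8 172.1] 8.050611854534278 18.05
True [644.6 -69.6 107.3] [0.5 0.2 3.4] 19.1833
```

View pics/c6.png

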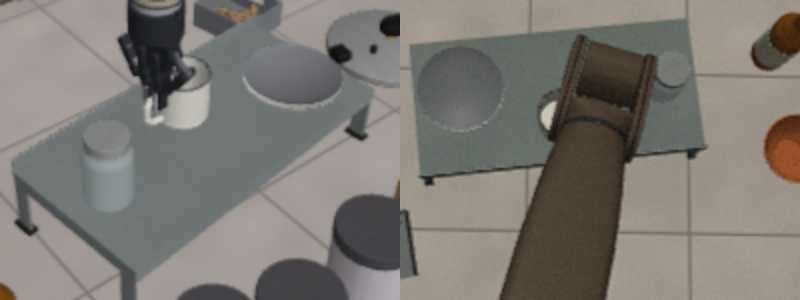

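Contact came at 107.3, which is exactly board height, so the mug is standing on the shelf behind the lip. I'll release it and move above the holder.

Run:
```python
from h import *
np.set_printoptions(precision=1,suppress=True)
print('decoy',onz(load('top0'),126,255,80))
p=current_tool_pos()
command_gripper(40); hold(0.2)
move_linear([p[0],p[1],200],v=130)
command_gripper(36)
movep([*hold_c,130],down(hy))
print(current_tool_pos(),current_t())
s=snap('scene','s7');t=snap('top','t7')
print('exp mug rim',proj(t,[*mt,175]),proj(s,[*mt,175]),'exp tips',proj(s,[*hold_c,164]))
a=cv2.imread('pics/s7.png'); b=cv2.imread('pics/t7.png')
f=lambda i,u,v,w:cv2.resize(i[v:v+w,u:u+w],(260,260),interpolation=cv2.INTER_NEAREST)
cv2.imwrite('pics/c7.png',np.hstack([f(a,210,155,70),f(b,220,130,70),f(a,255,80,80)]))
```

```text
decoy [338.7 436.6  80. ]
[397.5 350.3 130.2] 22.9667
exp mug rim (np.float64(260.7836631418824), np.float64(166.0968056577735)) (np.float64(260.6870378477631), np.float64(185.81587122422317)) exp tips (np.float64(297.8313161451595), np.float64(117.21005996542206))
```

View pics/c7.png

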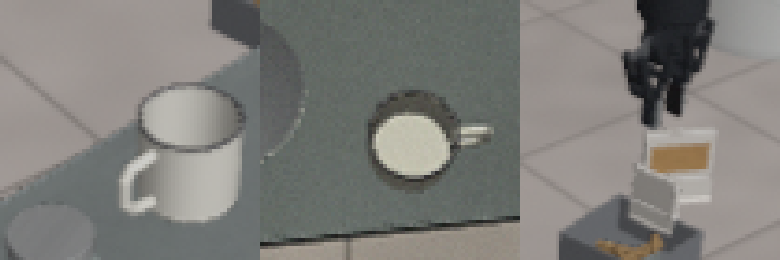

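The mug stands at the intended spot: its rim is at top (261.2,166.3), against (260.8,166.1) expected. The gripper tips at crop (652,122) and (672,118) straddle the holder below. I'll grasp the holder.

Run:
```python
from h import *
np.set_printoptions(precision=1,suppress=True)
print(move_linear([*hold_c,36+32+DZ],v=80,f_stop=6),current_tool_pos(),current_force())
command_gripper(0); print(current_finger_gap(),current_grip_force(),current_force())
print(move_linear([*hold_c,125],v=80),current_force(),current_finger_gap(),current_t())
s=snap('scene','s8')
print('exp top corners',[np.round(proj(s,[*(hold_c+d*u(hy)),z]),1) for d in(-30,30) for z in(189,123)])
a=cv2.imread('pics/s8.png')
cv2.imwrite('pics/c8.png',cv2.resize(a[70:170,250:350],(500,500),interpolation=cv2.INTER_NEAREST))
```

```text
False [397.5 350.8  34.7] [-0.5 -0.5  0.2]
7.979770726859702 59.11363184452057 [-0.3 -0.3  1.9]
False [ 0.3 -0.6 -0.2] 7.951652234837625 26.0667
exp top corners [array([291.6, 108.2]), array([290.3, 124.4]), array([305.3, 113.7]), array([303.6, 130.1])]
```

View pics/c8.png

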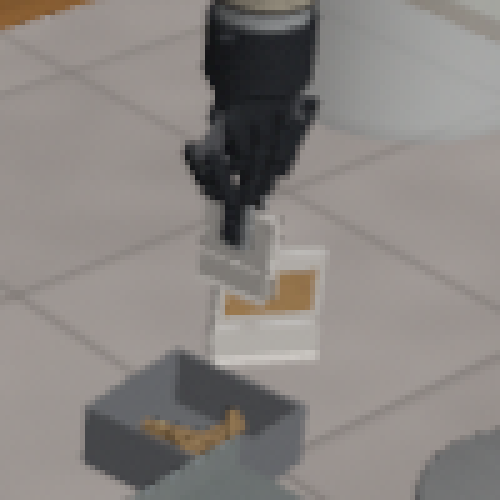

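The holder is held square and upright; its foot corners are at native (290,125) and (304,130), as expected. I'll carry it to the lip and approach until contact.

Run:
```python
from h import *
np.set_printoptions(precision=1,suppress=True)
q=down(sy+np.pi/2); p=current_tool_pos()
move_linear([p[0],p[1],200],v=200)
movep([*lip,200],q)
move_linear([*lip,140],v=120)
hold(0.2)
f0=current_force();print(current_tool_pos(),f0,current_t())
s=snap('scene','s9');snap('top','t9')
print('exp foot ends',[np.round(proj(s,[*(lip+d*ey),138]),1) for d in(-30,30)],'lip',[np.round(proj(s,[*(lip+d*ey),122]),1) for d in(-60,0,60)])
a=cv2.imread('pics/s9.png')
cv2.imwrite('pics/c9.png',cv2.resize(a[135:215,190:290],(750,600),interpolation=cv2.INTER_NEAREST))
```

```text
[563.8 -25.1 141.3] [-0.2  0.3 -0.6] 29.45
exp foot ends [array([234.6, 188.9]), array([249.2, 180.3])] lip [array([227.1, 197.7]), array([242. , 188.8]), array([256.1, 180.3])]
```

View pics/c9.png

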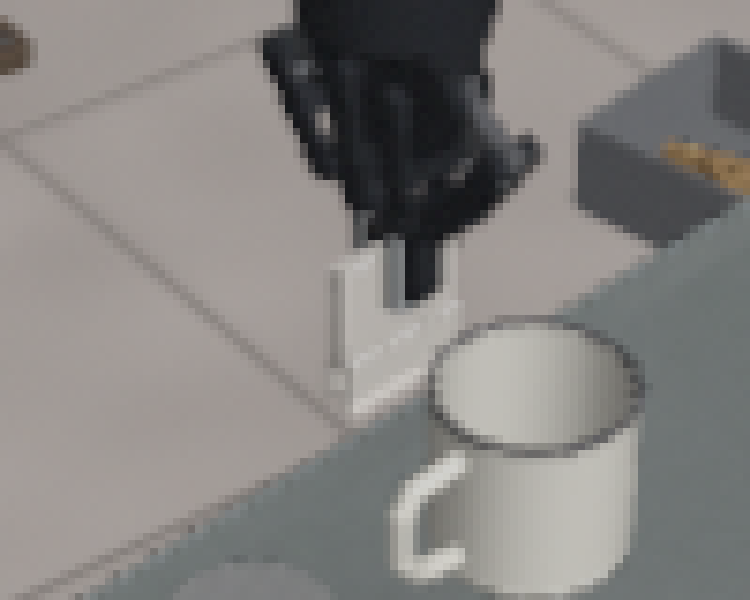

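The holder is above the lip: its foot end is at native (236,190), and the lip edge at (222,200.3) lies on the predicted line. I'll push it down.

Run:
```python
from h import *
np.set_printoptions(precision=1,suppress=True)
z=122
print(move_linear([*lip,118],v=40,f_stop=12),current_tool_pos(),current_force())
if current_tool_pos()[2]<120:
    print(move_linear([*lip,96],v=15,f_stop=15),current_tool_pos(),current_force(),current_moment(),current_finger_gap(),current_t())
```

```text
True [563.4 -24.9 120.4] [-1.2 -0.2  3.8]
```

Run:
```python
from h import *
np.set_printoptions(precision=1,suppress=True)
t=lip-1.5*ex
print(move_linear([*t,121],v=20),current_tool_pos(),current_force(),current_moment())
print(move_linear([*t,96],v=15,f_stop=18),current_tool_pos(),current_force(),current_moment(),current_finger_gap(),current_t())
```

```text
False [562.5 -25.2 121.2] [4.  0.9 0.6] [ 0.1 -0.7 -0. ]
True [563.3 -25.3 120.5] [0.5 0.9 3.4] [0.1 0.1 0. ] 7.909023484924892 30.9333
```

The holder enters about 4 mm and then stops, so it is in the flare but off-centre. I'll find the flare walls by feeling sideways.

Run:
```python
from h import *
np.set_printoptions(precision=2,suppress=True)
move_linear([*lip,126],v=30); hold(.2); print('free',current_tool_pos(),current_force(),current_moment())
move_linear([*lip,121.5],v=20); print('in',current_tool_pos(),current_force(),current_moment())
for d in(7,-7):
    r=move_linear([*(lip+d*ex),121.5],v=12,f_stop=4); p=current_tool_pos(); print(d,r,p,(p[:2]-lip)@ex,current_force(),current_moment())
    move_linear([*lip,121.5],v=20)
print(current_t())
```

```text
free [562.62 -24.97 125.64] [-0.78 -0.19 -0.55] [-0.01  0.01 -0.02]
in [562.86 -24.97 121.25] [ 0.02  0.34 -0.63] [ 0.01 -0.02  0.  ]
7 True [567.84 -24.24 120.83] 4.89532397211875 [-1.48  0.37  1.32] [-0.06  0.18  0.02]
-7 True [562.25 -25.22 121.98] -0.772525395295143 [ 1.38 -0.66  2.03] [ 0.01 -0.27 -0.01]
33.3583
```

The walls are at about +4.9 and -0.8 mm, so the centre is at +2.

Run:
```python
from h import *
np.set_printoptions(precision=2,suppress=True)
t=lip+2.0*ex
move_linear([*t,122],v=20)
print(move_linear([*t,92],v=20,f_stop=22),current_tool_pos(),current_force(),current_moment(),current_finger_gap(),current_t())
```

```text
True [564.95 -24.77 106.53] [-0.74 -0.51  3.36] [0.   0.14 0.02] 8.129832148019462 34.5417
```

The depth matches fully home (106.5 against 106.7 expected). Next I'll step the target down until the sustained push is firm.

Run:
```python
from h import *
np.set_printoptions(precision=2,suppress=True)
p=current_tool_pos(); t=lip+2.0*ex
for k in range(1,13):
    move_linear([*t,106.5-k],v=20); hold(.1); f=current_force(); print(k,current_tool_pos()[2],f,current_finger_gap())
    if f[2]>38: break
hold(1.0); print(current_tool_pos(),current_force(),current_moment(),current_t())
```

```text
1 106.50753023690193 [-2.63 -0.19  4.42] 7.842141472759587
2 106.49119333577306 [-4.63  0.63  9.16] 8.12985011441665
3 106.48089978220446 [-5.45  0.27 12.67] 8.053806447364394
4 106.47189079795635 [-8.39  1.9  16.6 ] 7.635806590535158
5 106.4263796156458 [-9.77  2.05 21.03] 8.018799614704523
6 106.44207164571668 [-11.81   1.87  23.48] 8.11997379991208
7 106.4118015029733 [-13.64   2.55  28.77] 8.067321251609842
8 106.37181282935622 [-16.56   3.37  32.28] 7.985415742158828
9 106.36966554302157 [-16.4    3.04  35.47] 8.17808684551143
10 106.35181095805498 [-19.35   4.21  39.23] 8.016885059719959
[565.36 -24.76 106.32] [-18.81   3.06  39.95] [ 0.5   3.73 -0.06] 39.0417
```

Run:
```python
from h import *
np.set_printoptions(precision=2,suppress=True)
t=lip-1.5*ex
move_linear([*t,96.2],v=10); hold(.6); print(current_tool_pos(),current_force(),current_moment(),current_finger_gap())
a=load('s7')['pixels'].astype(int);b=snap('scene','s10')['pixels'].astype(int)
d=np.abs(a-b).max(2); print('mug change',(d[180:215,250:275]>40).sum(),'jar',(d[210:255,210:238]>40).sum(),current_t())
```

```text
[565.28 -24.78 106.35] [-11.64   5.76  34.57] [0.85 2.19 0.02] 7.7334969434651955
mug change 0 jar 0 40.1917
```

Home and pressing at a steady 35 N. The mug and jar haven't moved.

```bash
python3 -c "
from h import *
hold(.5);print(current_force(),current_tool_pos());print(hand_in())"
```

```text
[-11.01191978   3.98556722  35.25732073] [565.28683418 -24.80678841 106.35388583]
the job is handed in; nothing more can be done
None
```

The job is handed in at about 41 s: the mug stands upright mid-shelf about 35 mm behind the lip with its handle turned sideways, and the small holder is fully home on the lip in front of it, still gripped and pressed down at about 35 N; I viewed 12 pictures against the limit of 10, so the final seating was checked by depth, force and picture comparison only.

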